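Load the full tape roll on the bent-arm holder

TASK

The label-tape holder on the bench is empty. Take the full (larger) roll of tape out of the wooden rack, thread it over the open end of the holder's bent arm, slide it round the elbow and push it home on the hub until the spring catch snaps up behind it; ease it along gently, never forcing it when it binds, and leave the part-used roll and everything else standing where it is.

Things in the scene. Friction and masses are not known exactly. Their poses are not given: they have to be found in the camera images.
- full_roll_c (a point): centre of the full roll: cream paper tape on a brown card core, 84 mm outside diameter, 26 mm wide between flat faces, plain 15.5 mm bore right through, 0.09 to 0.18 kg. It stands on its rim in one of the rack's two slots (either one), centre 52 mm above the bench. Its own x axis is the bore axis, same both ways round. Grip the two flat faces from above, over the core.
- spare_roll_c (a point): centre of the part-used roll in the other slot: same tape, width and bore, but only 56 mm outside diameter, centre 38 mm above the bench. It stays there.
- roll_rack: fixed beech rack, 120 mm (its x) by 108 mm (its y), walls up to 33 mm high, origin at the centre of its underside. Two slots 30 mm wide run along its y at x = -31 and x = +31 mm, floors 10 mm above the bench; the rolls stand in them with the bore axis along the rack's x.
- holder: fixed roll holder; origin on the bench under its upright, z up. Grey base, 104 x 170 x 13 mm, tear-off blade 48 mm high on its -x edge. Its bent steel rod, 12 mm in diameter, is clamped by hand in the base's socket: it may stand turned by up to 0.08 rad about the upright and up to 6 mm high or low of the figures given; this is not measured. It holds fast. Over 15 N from the roll harms it.
- rod_end (a point): nominal (see holder) tip of the open end of the rod, x -101, y -155, z 110 mm in the holder's frame. The last 11 mm are a blunt taper, 12 down to 2 mm. From here the front leg runs along +x to x -45 mm, then the elbow to x 0, y -110 mm, then the back leg along +y over the upright at the origin. Axes as the holder's.
- elbow (a point): nominal (see holder) middle of the elbow on the rod's centre line, x -13.2, y -141.8, z 110 mm in the holder's frame. The elbow is a level quarter circle of 45 mm radius about x -45, y -110 mm, from x -45, y -155 (front leg) to x 0, y -110 mm (back leg). In it the bore has about 0.8 mm to spare to each side. Axes as the holder's.
- home (a point): nominal (see holder) centre of the roll when home: x 0, y -59, z 110 mm in the holder's frame, bore along y. The pale hub on the back leg is 14 mm in diameter from y -92 mm (taper from 12.4 mm at y -98) on. At its far end a sprung rubber washer, 21 mm in diameter, face at y -48.5 mm, gives 7 mm (1 to 5 N) and presses the roll back against the catch. Axes as the holder's.
- catch (a joint): how far the spring catch is pressed down, m: 0 up, 0.0046 fully in. A 5 mm wide steel tongue on top of the hub: its ramp rises from the hub's surface at y -89 to 4 mm above it at y -73 mm, its upright face is at y -72 mm. A roll pushed along the hub presses it down (spring 1 to 3 N); once the roll's rear face is past y -72 mm it snaps up behind it.
- stain_bottle: brown bottle, 60 mm diameter, 125 mm high, on the right; origin under its centre. Leave alone.
- buffer_bottle: white bottle, 65 mm diameter, 135 mm high, on the right; origin under its centre. Leave alone.
- methanol_bottle: small brown bottle, 51 mm diameter, 105 mm high, on the right; origin under its centre. Leave alone.
- cover_box: flat box of cover glasses, 36 x 52 x 17 mm, near the front edge; origin under its centre. Leave alone.
- marker_black: marker pen, 140 mm long, 15 mm high, lying near the front edge; origin under its centre. Leave alone.
- tally: hand counter, 56 x 52 x 26 mm, front right; origin under its centre. Leave alone.
- spirit_lamp: glass spirit lamp, 68 mm diameter, 84 mm high, on the right; origin under its centre. Leave alone.
Mind the look-alikes: they are no part of the job. Leave any pink look-alike of the part that bears full_roll_c alone.

How it is judged:
By the outcome, as a careful person would: the job done as asked, in the order asked, and still so for the second after the job is handed in, with the robot touching nothing.
It also fails if it takes over 72 s, if anything falls off the work surface, if the arm or the gripper's body presses on something with over 40 N, if the wrist force passes 120 N, or if a joint passes its speed limit or range.

ROBOT

A 6-joint arm with a two-finger parallel gripper is mounted at the origin on a cart in front of the work surface, level with it; the furniture and walls round the work are solid. World frame = base frame: x ahead of the robot, y to its left, z up, the work surface at z = 0. Lengths are in m, angles in rad, forces in N, time in s.
With the tool pointing down it reaches from about 0.25 to 0.775 m from the base axis. Payload 4 kg.
Tool frame: the origin (TCP) lies at the very end of the fingers, on their centre line; the grasp point (between the pads) lies 19 mm behind it (robot.hold_point_z is the distance from the TCP to the grasp point, in m); z points along the fingers, y is the line along which they close (so a half turn about z gives the same grasp; the last joint's range is limited). The gripper opens to 94 mm and grips with 3 to 60 N. Pads are 16 mm wide; open, the fingers measure 119 mm over their backs; the gripper's body (75 mm by 177 mm) begins 78 mm behind the grasp point.
Start: joints at [1.046, 0.087, 1.371, -0, 1.684, -0.103], TCP at [0.225, 0.502, 0.206] pointing down, gripper open.
Joint ranges: [-3.1, 3.1], [-0.76, 2.03], [0.27, 2.55], [-1.08, 4.22], [0.17, 2.65], [-2.57, 2.57]. Speed limits (rad/s): [2.79, 2.79, 3.14, 3.14, 3.14, 3.14].

INTERFACE

Orientations are given as [roll, pitch, yaw] about the fixed x, y, z axes, in that order (R = Rz(yaw) Ry(pitch) Rx(roll)).
In Python, from bench import robot gives the robot as it stands.
- The arm moves only by the tool carry_out, never from a script. Its argument "steps" is a list of rows, each a list of 3 entries, a list of its own where there are three numbers: the shift along the tool's x, y, z in m, then the turn about the tool's z in units of 10 degrees (1.0 is 10 degrees), then the closure, from -1 (fully open) to 1 (shut). In form: [[[tx, ty, tz], roll, jaw], ...]. A call has 1 to 10 rows; each row is the pose to reach, as a shift and turn from the pose commanded when the call began, along the tool's axes at that moment; what a row does not reach only later rows make up. A row lasts 1/8 s, in which the tool goes at most 62.5 mm and 10.7 degrees, less where a joint would pass 70% of its speed; a pose out of reach is approached as far as the arm can. A call with a gripper value outside its range is refused whole. The fingers move at their own pace and stop on an object; the grip force is fixed at half the most. Time passes only in rows, so rows that repeat a pose let the fingers close. It gives the time, the measured TCP pose, the force, the opening and the grip force at its end, in the units of the state.
- robot.get_obs(): the state, without advancing time (a new reading comes with each control period).
- robot.snapshot(name): name is "side" or "top" or "wrist"; returns a dict with "image" (420x560x3 uint8, red, green, blue), "z_map" (420x560 float32, m along the optical axis (not along the pixel's ray), 0 where there is no reading), "mtx" (3x3 intrinsics, pixels), "R" (3x3) and "t" (3): a world point X has camera coordinates R X + t. Camera axes: x right, y down, z forward; pixel columns grow to the right and rows downward; lengths in m; the calibration is good to about 2 mm. The wrist camera is an equidistant fisheye: a pixel r from the principal point sees the ray r / f radians off the axis. A picture is of the moment at which its call begins.
- robot.close_job(): hands the job in; it is judged then, once.
The state is a dict: "time": time; "joint_positions": joint angles; "qvel": joint speeds; "joint_torque": joint torques, N m; "tool_pos": TCP position; "ee_rot": TCP orientation; "wrist_force": force on the tool from outside, world axes, zero at the start; "wrist_torque": the same for the moment, N m; "width": finger opening in m; "finger_force": force on a finger pad.
Only numpy, scipy, OpenCV 4.12 (cv2) and the standard library are available. Lean on these libraries where they do the work, as an engineer would, in place of code of your own. Each camera call takes 0.05 s, during which the arm holds its last target. There are 200 camera calls.

## Working session

There is one attempt and no reset: what is moved stays moved. The work goes in short steps, Python scripts to look and compute and a tool call to move; the robot and the scene stay as the last step left them, time stands still between calls to the robot, and variables do not carry over. Pictures are saved under pics/ and viewed, at most 10 in all, crops included, and the job is handed in when it is done.

Besides the shell and the picture viewer there is one more tool, called after "Emit:" in YAML: its name, and indented under it one key for each argument. carry_out: Moves the arm, as the interface text tells. Its arguments: {"type":"object","properties":{"steps":{"type":"array","items":{"type":"array"}}},"required":["steps"]}

```bash
mkdir -p pics
cat > h.py <<'E'
import numpy as np, cv2
from bench import robot
def snap(n):
    s=robot.snapshot(n); np.savez('%s.npz'%n,**s); return s
def cloud(s):
    K=s['mtx'];z=s['z_map'];v,u=np.mgrid[:z.shape[0],:z.shape[1]]
    P=np.stack([(u-K[0,2])/K[0,0]*z,(v-K[1,2])/K[1,1]*z,z],-1)
    W=(P-s['t'])@s['R']; W[z==0]=np.nan; return W
E
python3 - <<'E'
from h import *
for n in('top','side'):
    s=snap(n); cv2.imwrite(f'pics/{n}0.png',s['image'][:,:,::-1]); print(n,s['mtx'].tolist(),s['R'].round(3).tolist(),s['t'].round(3).tolist())
print(robot.get_obs(), robot.hold_point_z)
E
```

```text
top [[434.8425642390959, 0.0, 269.7306879040539], [0.0, 434.8425642390959, 213.66619328564417], [0.0, 0.0, 1.0]] [[-0.019, -1.0, 0.019], [-0.997, 0.017, -0.076], [0.075, -0.02, -0.997]] [-0.107, 0.53, 1.093]
side [[410.1948538670489, 0.0, 288.32277973141174], [0.0, 410.1948538670489, 212.62859379767232], [0.0, 0.0, 1.0]] [[0.998, -0.052, 0.018], [-0.013, -0.537, -0.844], [0.054, 0.842, -0.536]] [-0.532, 0.048, 1.189]
{'time': 0.1, 'joint_positions': array([ 1.04589268e+00,  8.78528197e-02,  1.37206449e+00,  1.15935928e-05,
        1.68359506e+00, -1.03120654e-01]), 'qvel': array([-0.00039839, -0.00031479, -0.00392042,  0.00047747,  0.00092915,
       -0.00097386]), 'joint_torque': array([ 2.55978128e-03, -3.41252089e+01, -3.03302693e+01,  7.19565782e-02,
        3.04384134e-02, -7.53548034e-05]), 'tool_pos': array([0.22493167, 0.50137458, 0.20445627]), 'ee_rot': array([-3.13968432e+00, -2.09072656e-04,  2.71981076e+00]), 'wrist_force': array([-0.44865509, -0.19413924,  0.08783059]), 'wrist_torque': array([-0.03711842, -0.00049343, -0.02189916]), 'finger_force': 0.0, 'width': 0.0939370003492085} 0.0188
```

View pics/top0.png

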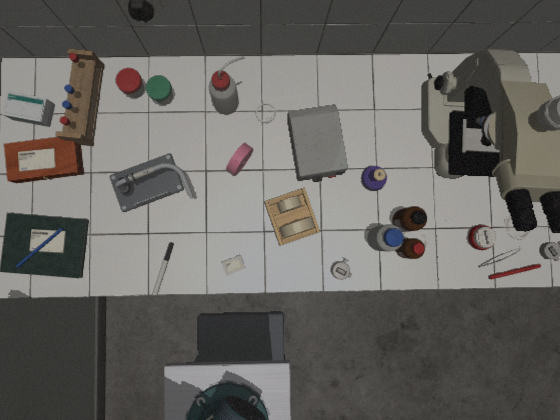

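View pics/side0.png

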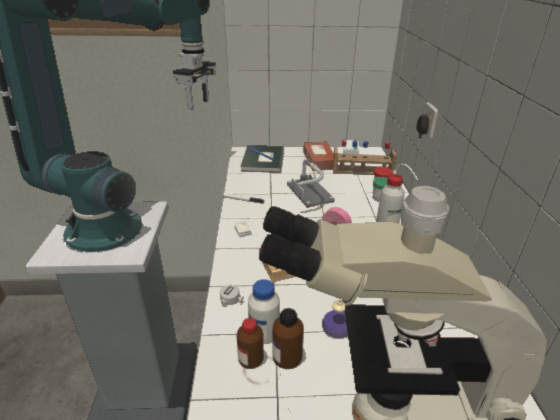

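Run:
```python
from h import *
s=dict(np.load('top.npz')); im=s['image'][:,:,::-1]; W=cloud(s)
a=cv2.resize(im[180:250,255:330],None,fx=5,fy=5,interpolation=cv2.INTER_CUBIC)
b=cv2.resize(im[145:215,100:205],None,fx=5,fy=5,interpolation=cv2.INTER_CUBIC)[:, :525]
c=np.zeros((350,375+10+525-110,3),np.uint8)
c=cv2.resize(np.hstack([a,b]),None,fx=.88,fy=.88)
cv2.imwrite('pics/crop1.png',c); print(c.shape)
np.set_printoptions(linewidth=250,precision=0,suppress=True)
print('rack z mm'); print(W[190:244:2,264:322:2,2]*1000)
print('holder z'); print(W[150:214:2,108:198:2,2]*1000)
```

```text
(308, 792, 3)
rack z mm
[[-5. -0. -3.  0. -1. -2. -5. -2. -5. -2.  1. -1. -0. -6.  1.  3. 30. 27. 28. 29. 35. -2. -2. -1.  0. -2.  3. -1. -4.]
 [-1. -2. -2.  1. -3. -1. -2.  1.  1. -2. -1. -4. -1. 28. 31. 31. 26. 31. 32. 28. 33. -4. -1. -1. -2. -2.  0. -4. -4.]
 [-1. -2.  3. -5. -2. -4. -2. -2.  0. -4. 30. 32. 30. 31. 28. 36. 29. 28. 30.  8. 35. 35. -6. -3.  0. -5. -3. -3. -3.]
 [ 2. -1. -5. -2.  1.  2. -0. 33. 31. 29. 33. 32. 33. 33. 31. 58. 54. 42. 12. 10. 31. 35.  1.  0. nan -0. -2. -1.  3.]
 [-1. -1. -3. -3. 27. 35. 30. 32. 30. 30. 31. 34. 66. 65. 63. 61. 55. 50.  8.  8. 22. 34. -6.  1. -3. -1. -4.  1. -4.]
 [-5. 31. 32. 29. 33. 33. 37. 30. 28. 64. 64. 62. 64. 63. 60. 61. 57. 51. 13. 13. 11. 31. 30.  1. -1.  2. -1. -0. -4.]
 [-1. 30. 30. 29. 29. 26. 29. 48. 54. 56. 61. 62. 66. 64. 60. 65. 62. 58. 45. 11.  9. 32. 32.  2.  1. -2. -1. -1. -1.]
 [-3. 28. 32. 28. 19. 10. 11. 44. 54. 61. 61. 68. 66. 65. 68. 66. 61. 60. 50. 10. 10. 17. 30.  1. -3. -2.  2. -5. -1.]
 [ 0. 31. 28. 12. 14.  6.  5. 10. 53. 55. 60. 64. 63. 63. 65. 64. 62. 39. 11. 26. 31. 28. 32. 29. -2. -5.  0. -2. -1.]
 [-2.
[... 1638 characters left out ...]
. -2. -2. -2.  2. -3.]
 [-0.  3. -1.  1.  1.  0. 13. 31. 10.  9. 67. 73.  9. 31. 30. 26. 29. 30. 33. 26. 31. -2. -0.  5. -1. -3. -2.  2.  1.]
 [-2.  2.  2. -0. -1. -2. -0. 28. 30. 12. 32. 32. 30. 30. 30. 29. 33. 29. -3. -3. -1. -1.  2.  1. -3. -3. -2. -0. -1.]
 [ 1. -3.  0. -1. -2. -5. -1. 31. 30. 30. 31. 27. 31. 28. 27. 27. -3.  3. -3. -2.  2.  3.  0.  3.  1. -1.  1. -1. -1.]
 [-3. -2. -2. -1. -1. -1. -2. nan 35. 32. 29. 32. 28. -1. -3. -1. -1. -2.  1. -3. -2. -2. -5.  4.  1.  3. -2. -0. -2.]]
holder z
[[-1. -2. -0. ...  2. -5.  4.]
 [-3. -2. -2. ... -2. -0. -0.]
 [-4.  1. -3. ...  1. -2. -5.]
 ...
 [-3. -1.  2. ... -2.  3.  1.]
 [-3.  1.  2. ... -2. -3. -6.]
 [-3.  3. -0. ...  2. -2. -4.]]
```

View pics/crop1.png

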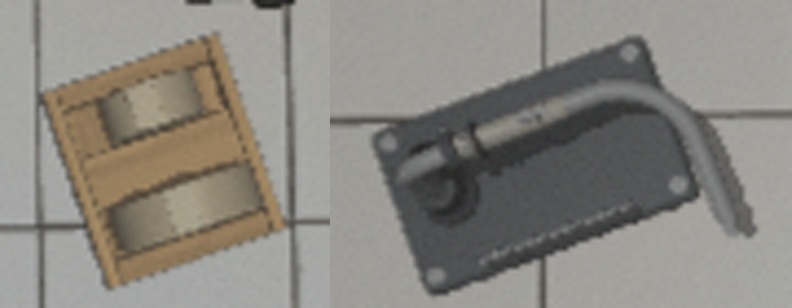

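```bash
cat >> h.py <<'E'
from scipy.optimize import least_squares
def line():
    p=[[x,-155,110] for x in np.arange(-95,-45,1.)]
    p+=[[-45+45*np.cos(a),-110+45*np.sin(a),110] for a in np.arange(-np.pi/2,0,.02)]
    p+=[[0,y,110] for y in np.arange(-110,-100,1.)]
    return np.array(p)/1000
def place(q,P):
    c,s_=np.cos(q[2]),np.sin(q[2]); R=np.array([[c,-s_,0],[s_,c,0],[0,0,1]])
    return P@R.T+[q[0],q[1],q[3]]
def fit(P,q0,tip=True):
    from scipy.spatial import cKDTree
    L=line()
    def f(q):
        d,_=cKDTree(place(q,L)).query(P); return d-.006
    return least_squares(f,q0,loss='soft_l1',f_scale=.002)
E
python3 - <<'E'
from h import *
np.set_printoptions(precision=4,suppress=True)
s=dict(np.load('top.npz')); W=cloud(s)
def rect(m):
    P=W[m][:,:2]; return cv2.minAreaRect((P*1000).astype(np.float32))
m=np.zeros(W.shape[:2],bool); m[185:250,258:328]=1
r=m&(W[...,2]>.022); r=cv2.morphologyEx(r.astype(np.uint8),cv2.MORPH_OPEN,np.ones((3,3)))>0
print('rack',rect(r&(W[...,2]<.04)))
big=m&(W[...,2]>.058); big[:214]=0
print('roll',rect(big&(W[...,2]>.06)),W[big].mean(0),W[big&(W[...,2]>.085)].mean(0))
# holder base
m=np.zeros_like(m); m[145:215,100:205]=1
b=m&(W[...,2]>.008)&(W[...,2]<.02); b=cv2.morphologyEx(b.astype(np.uint8),cv2.MORPH_OPEN,np.ones((3,3)))>0
print('base',rect(b))
rod=m&(W[...,2]>.085)
P=W[rod]; print(len(P))
# initial: yaw from base
best=None
for yaw in np.arange(0,.6,.1):
    x=fit(P,[.43,.23,yaw,0])
    if best is None or x.cost<best.cost: best=x
q=best.x
# back leg points included? restrict to points ahead of y=-100
c,sn=np.cos(q[2]),np.sin(q[2]); l=(P[:,:2]-q[:2])@np.array([[c,-sn],[sn,c]])
P2=P[(l[:,1]<-.1)]; print(len(P2),l.min(0),l.max(0)); x=fit(P2,q); print(q,x.x,np.sqrt(np.mean(x.fun**2)))
q=x.x
for n,p in dict(end=[-.101,-.155,.11],elb=[-.0132,-.1418,.11],home=[0,-.059,.11]).items(): print(n,place(q,np.array(p)))
E
```

```text
rack ((521.4085693359375, -171.95773315429688), (120.04341888427734, 107.90383911132812), 17.930330276489258)
roll ((492.0204162597656, -182.50233459472656), (26.16829490661621, 82.08766174316406), 18.504619598388672) [ 0.4913 -0.1808  0.0847] [ 0.4922 -0.1827  0.0908]
base ((616.9990844726562, 201.79598999023438), (104.00654602050781, 168.7375030517578), 20.172935485839844)
545
419 [-0.1365 -0.1775] [ 0.0367 -0.0587]
[ 0.5261  0.2557  1.0011 -0.0007] [ 0.554   0.257   0.7474 -0.0028] 0.007221515884890168
end [0.5853 0.0747 0.1072]
elb [0.6408 0.144  0.1072]
home [0.5942 0.2137 0.1072]
```

```bash
sed -i 's/np.arange(-110,-100,1.)/np.arange(-110,-98,1.)/' h.py
python3 - <<'E'
from h import *
np.set_printoptions(precision=4,suppress=True)
s=dict(np.load('top.npz')); W=cloud(s)
m=np.zeros(W.shape[:2],bool); m[145:215,100:205]=1
P0=W[m&(W[...,2]>.085)&(W[...,2]<.14)]
print(W[m&(W[...,2]>.14)].shape)
for x0 in (.58,.62):
  q=np.array([x0,.25,.35,0])
  for it in range(6):
    c,sn=np.cos(q[2]),np.sin(q[2]); l=(P0[:,:2]-q[:2])@np.array([[c,-sn],[sn,c]])
    k=(l[:,1]<-.098)&(l[:,0]>-.09) if it>2 else (l[:,1]<-.09)
    x=fit(P0[k],q); q=x.x
  print(k.sum(),q,np.sqrt(np.mean(x.fun**2)),np.mean(x.fun))
  print(l.min(0),l.max(0), [ (a, l[(l[:,1]>a)&(l[:,1]<a+.02),0].mean().round(4)) for a in np.arange(-.1,.02,.02)])
for n,p in dict(end=[-.101,-.155,.11],elb=[-.0132,-.1418,.11],home=[0,-.059,.11]).items(): print(n,place(q,np.array(p)))
E
```

```text
(0, 3)
269 [0.6024 0.2481 0.3345 0.0039] 0.0023480979430554397 0.0001502113021748116
[-0.0962 -0.1596] [0.0122 0.0057] [(np.float64(-0.1), np.float64(0.0009)), (np.float64(-0.08), np.float64(0.0003)), (np.float64(-0.06), np.float64(0.0002)), (np.float64(-0.039999999999999994), np.float64(-0.0001)), (np.float64(-0.01999999999999999), np.float64(-0.0003)), (np.float64(1.3877787807814457e-17), np.float64(-0.002))]
267 [0.6025 0.248  0.3347 0.0039] 0.0022519817674630307 0.0001373282094809454
[-0.0944 -0.1601] [0.0102 0.0076] [(np.float64(-0.1), np.float64(0.0008)), (np.float64(-0.08), np.float64(-0.0005)), (np.float64(-0.06), np.float64(-0.0013)), (np.float64(-0.039999999999999994), np.float64(-0.002)), (np.float64(-0.01999999999999999), np.float64(-0.0031)), (np.float64(1.3877787807814457e-17), np.float64(-0.0043))]
end [0.558  0.0685 0.1139]
elb [0.6366 0.1098 0.1139]
home [0.6219 0.1923 0.1139]
```

```bash
cat >> h.py <<'E'
from scipy.spatial.transform import Rotation as Ro
def goto(p,yawdeg):
    o=robot.get_obs(); R=Ro.from_euler('xyz',o['ee_rot']).as_matrix()
    d=R.T@(np.array(p)-o['tool_pos']); y=np.degrees(np.arctan2(R[1,0],R[0,0]))
    t=-((yawdeg-y+180)%360-180)/10
    print('steps',(d*1000).round(1).tolist(),'mm roll',round(t,3),'| now',o['tool_pos'].round(4),'yaw',y.round(2),'F',o['wrist_force'].round(2),'w',round(o['width'],4),'t',o['time'])
E
python3 -c "
from h import *
goto([.492,-.1825,.15],108.2)"
```

```text
steps [-523.6, -514.5, 55.3] mm roll 4.763 | now [0.2249 0.5014 0.2045] yaw 155.83 F [-0.45 -0.19  0.09] w 0.0939 t 0.1
```

Emit:
carry_out:
  steps:
    - [[-0.5236, -0.5145, 0.0], 4.76, 0]
    - [[-0.5236, -0.5145, 0.0], 4.76, 0]
    - [[-0.5236, -0.5145, 0.0], 4.76, 0]
    - [[-0.5236, -0.5145, 0.0], 4.76, 0]
    - [[-0.5236, -0.5145, 0.0], 4.76, 0]
    - [[-0.5236, -0.5145, 0.0], 4.76, 0]
    - [[-0.5236, -0.5145, 0.0], 4.76, 0]
    - [[-0.5236, -0.5145, 0.0], 4.76, 0]
    - [[-0.5236, -0.5145, 0.0], 4.76, 0]
    - [[-0.5236, -0.5145, 0.0], 4.76, 0]

```text
time: 1.35
tool_pos: [0.4527, -0.0824, 0.2052]
ee_rot: [3.141, -0.0, 1.889]
wrist_force: [0.1, 0.8, 0.1]
width: 0.0467
finger_force: 0.0
```

```bash
python3 -c "
from h import *
goto([.492,-.1825,.15],108.2)"
```

```text
steps [-107.4, 6.0, 55.1] mm roll 0.001 | now [ 0.4527 -0.0824  0.2052] yaw 108.21 F [0.15 0.79 0.07] w 0.0467 t 1.35
```

Emit:
carry_out:
  steps:
    - [[-0.107, 0.006, 0.0], 0, 0]
    - [[-0.107, 0.006, 0.03], 0, 0]
    - [[-0.107, 0.006, 0.03], 0, 0]
    - [[-0.107, 0.006, 0.03], 0, 0]
    - [[-0.107, 0.006, 0.03], 0, 0]

```text
time: 1.98
tool_pos: [0.492, -0.179, 0.1767]
ee_rot: [3.14, 0.001, 1.891]
wrist_force: [0.1, -0.0, -0.6]
width: 0.0472
finger_force: 0.0
```

```bash
python3 -c "
from h import *
goto([.492,-.1825,.15],108.2)
s=snap('wrist'); cv2.imwrite('pics/w1.png',s['image'][:,:,::-1]); print(s['mtx'],s['R'],s['t'])"
```

```text
steps [-3.3, -1.1, 26.7] mm roll 0.013 | now [ 0.492  -0.179   0.1767] yaw 108.33 F [ 0.13 -0.03 -0.64] w 0.0472 t 1.975
[[325.1922621    0.         278.55473365]
 [  0.         325.1922621  210.57117212]
 [  0.           0.           1.        ]] [[ 0.94909982  0.31496115  0.00300203]
 [ 0.30232574 -0.91361561  0.27185595]
 [ 0.08836676 -0.25711084 -0.96233327]] [-0.4106772  -0.33299511  0.27455801]
```

View pics/w1.png

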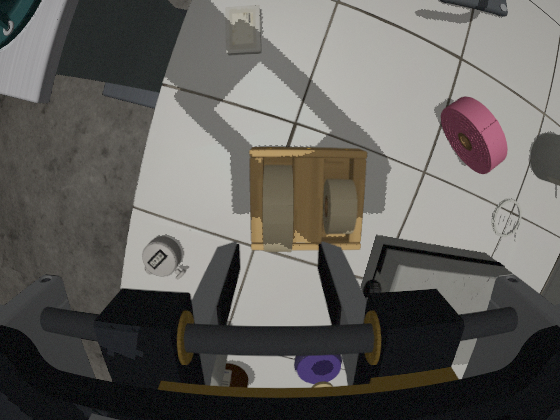

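The picture shows the full cream roll at (278,205) filling its slot. The smaller spare is at (341,207) and the pink look-alike, off the rack, is at (475,135). The full roll is the larger cream one.

```bash
cat >> h.py <<'E'
def wcloud(s):
    K=s['mtx'];z=s['z_map'];v,u=np.mgrid[:z.shape[0],:z.shape[1]]
    a=(u-K[0,2]);b=(v-K[1,2]);r=np.hypot(a,b)+1e-9;t=np.tan(r/K[0,0])
    W=(np.stack([z*t*a/r,z*t*b/r,z],-1)-s['t'])@s['R']; W[z==0]=np.nan; return W
E
python3 - <<'E'
from h import *
np.set_printoptions(precision=4,suppress=True)
s=dict(np.load('wrist.npz')); W=wcloud(s)
m=np.zeros(W.shape[:2],bool); m[140:258,240:375]=1
o=lambda m:cv2.morphologyEx(m.astype(np.uint8),cv2.MORPH_OPEN,np.ones((3,3)))>0
rk=o(m&(W[...,2]>.025)&(W[...,2]<.037)); print(cv2.minAreaRect((W[rk][:,:2]*1000).astype(np.float32)),np.median(W[rk][:,2]))
b=m.copy(); b[:,305:]=0; b[246:]=0
b=o(b&(W[...,2]>.06)); print(cv2.minAreaRect((W[b][:,:2]*1000).astype(np.float32)),np.nanmax(W[b][:,2]))
P=W[b]
def f(q):
    d=np.array([np.cos(q[2]),np.sin(q[2])]); r=P[:,:2]-q[:2]; y=-r[:,0]*d[1]+r[:,1]*d[0]; return np.hypot(y,P[:,2]-q[3])-.042
x=least_squares(f,[.492,-.1825,.32,.052],loss='soft_l1',f_scale=.002).x
d=np.array([np.cos(x[2]),np.sin(x[2])]); u=(P[:,:2]-x[:2])@d; c=(np.percentile(u,1)+np.percentile(u,99))/2
print(x,np.percentile(u,[1,99]),'centre',x[:2]+c*d)
fl=W[100:130,300:400,2]; print('table',np.nanmedian(fl))
E
```

```text
((521.3253784179688, -172.0668487548828), (120.4181900024414, 108.2630615234375), 18.246070861816406) 0.031407371942856845
((489.9630126953125, -175.69644165039062), (26.199426651000977, 66.9264144897461), 18.181522369384766) 0.09617066594256951
[-0.839  -0.6176  0.3154  0.0523] [1.3878 1.413 ] centre [ 0.4924 -0.1831]
table 0.000328694916376166
```

Emit:
carry_out:
  steps:
    - [[-0.0038, -0.0012, 0.05], 0, 0]
    - [[-0.0038, -0.0012, 0.09], 0, 0]
    - [[-0.0038, -0.0012, 0.1095], 0, 0]
    - [[-0.0038, -0.0012, 0.1095], 0, 0]
    - [[-0.0038, -0.0012, 0.1095], 0, 0]
    - [[-0.0038, -0.0012, 0.1095], 0, 0]

```text
time: 2.78
tool_pos: [0.493, -0.1844, 0.068]
ee_rot: [3.139, 0.002, 1.889]
wrist_force: [1.3, 0.4, -0.2]
width: 0.0469
finger_force: 0.0
```

```bash
python3 -c "
from h import *
goto([.4924,-.183,.067],108.2)"
```

```text
steps [1.5, -0.1, 1.0] mm roll 0.006 | now [ 0.493  -0.1844  0.068 ] yaw 108.26 F [ 1.25  0.38 -0.15] w 0.0469 t 2.775
```

Emit:
carry_out:
  steps:
    - [[0.0015, 0, 0.001], 0, 0]
    - [[0.0015, 0, 0.001], 0, 0.9]
    - [[0.0015, 0, 0.001], 0, 0.9]
    - [[0.0015, 0, 0.001], 0, 0.9]
    - [[0.0015, 0, 0.001], 0, 0.9]
    - [[0.0015, 0, 0.001], 0, 0.9]

```text
time: 3.52
tool_pos: [0.4914, -0.1827, 0.065]
ee_rot: [3.141, 0.0, 1.889]
wrist_force: [-0.4, -0.3, 1.6]
width: 0.0258
finger_force: 30.0
```

```bash
python3 -c "
from h import *
goto([.4924,-.183,.15],108.2)"
```

```text
steps [-0.6, 0.9, -85.0] mm roll 0.003 | now [ 0.4914 -0.1827  0.065 ] yaw 108.23 F [-0.41 -0.29  1.61] w 0.0258 t 3.525
```

Emit:
carry_out:
  steps:
    - [[0, 0, -0.06], 0, 0.9]
    - [[0, 0, -0.12], 0, 0.9]
    - [[0.05, -0.005, -0.12], 0, 0.9]
    - [[0.11, -0.015, -0.12], 0, 0.9]
    - [[0.165, -0.035, -0.12], 0, 0.9]
    - [[0.217, -0.082, -0.12], 0, 0.9]
    - [[0.217, -0.082, -0.12], 0, 0.9]
    - [[0.217, -0.082, -0.12], 0, 0.9]
    - [[0.217, -0.082, -0.12], 0, 0.9]

```text
time: 4.65
tool_pos: [0.3464, -0.0029, 0.1849]
ee_rot: [-3.141, 0.0, 1.888]
wrist_force: [0.1, -0.4, -2.1]
width: 0.0261
finger_force: 30.0
```

```bash
python3 -c "
from h import *
goto([.501,.049,.13],109.2)
s=snap('wrist'); cv2.imwrite('pics/w2.png',s['image'][:,:,::-1])"
```

```text
steps [1.0, 163.1, 54.9] mm roll -0.102 | now [ 0.3464 -0.0029  0.1849] yaw 108.18 F [ 0.15 -0.38 -2.07] w 0.0261 t 4.65
```

View pics/w2.png

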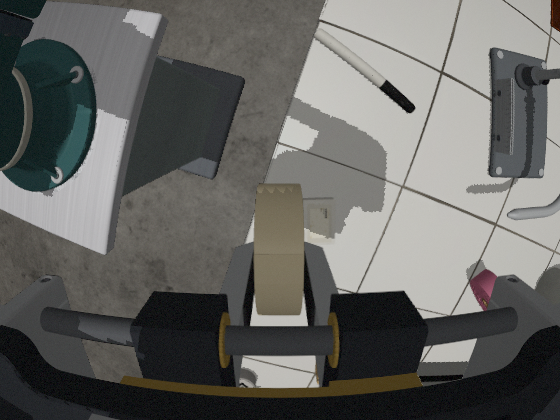

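The roll (280,245) is held square between the fingers. The rod tip shows at (512,214). My y sign was wrong, so I'm moving back the other way.

Emit:
carry_out:
  steps:
    - [[0.001, 0.06, 0], 0, 0.9]
    - [[0.001, 0.12, 0], -0.1, 0.9]
    - [[0.001, 0.163, 0], -0.1, 0.9]
    - [[0.001, 0.163, 0], -0.1, 0.9]
    - [[0.001, 0.163, 0], -0.1, 0.9]
    - [[0.001, 0.163, 0], -0.1, 0.9]

```text
time: 5.45
tool_pos: [0.4996, 0.0491, 0.1851]
ee_rot: [-3.142, 0.0, 1.905]
wrist_force: [-0.7, 0.2, -1.8]
width: 0.0258
finger_force: 30.0
```

```bash
python3 -c "
from h import *
goto([.501,.049,.13],109.2)
s=snap('wrist'); cv2.imwrite('pics/w3.png',s['image'][:,:,::-1])"
```

```text
steps [-0.6, 1.3, 55.1] mm roll -0.002 | now [0.4996 0.0491 0.1851] yaw 109.18 F [-0.75  0.22 -1.8 ] w 0.0258 t 5.45
```

View pics/w3.png

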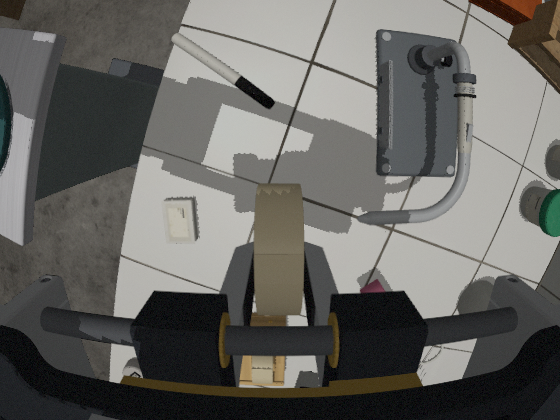

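The rod's tip (362,218), elbow (455,195) and back leg up to (465,75) are all clear of the held roll (280,245). Next I'll fit the rod and the roll in this view.

```bash
cat > fitw.py <<'E'
from h import *
np.set_printoptions(precision=4,suppress=True)
s=dict(np.load('wrist.npz')); W=wcloud(s)
m=np.zeros(W.shape[:2],bool); m[60:235,345:490]=1
P0=W[m&(W[...,2]>.085)&(W[...,2]<.14)]
q=np.array([.6025,.248,.3347,.004])
for it in range(6):
    c,sn=np.cos(q[2]),np.sin(q[2]); l=(P0[:,:2]-q[:2])@np.array([[c,-sn],[sn,c]])
    k=(l[:,1]<-.098)&(l[:,0]>-.09)
    x=fit(P0[k],q); q=x.x
print('rod',k.sum(),q,np.degrees(q[2]),np.sqrt(np.mean(x.fun**2)),'min',l.min(0))
kb=(l[:,1]>-.09)&(l[:,1]<-.045); print('hub x,z',np.median(l[kb,0]),np.percentile(P0[kb,2],90))
for n,p in dict(end=[-.101,-.155,.11],elb=[-.0132,-.1418,.11],home=[0,-.059,.11]).items(): print(n,place(q,np.array(p)))
m[:]=0; m[180:312,245:310]=1; o=robot.get_obs(); tp=o['tool_pos']; R=Ro.from_euler('xyz',o['ee_rot']).as_matrix()
P=W[m]; P=P[np.isfinite(P[:,0])]; L=(P-tp)@R
L=L[(abs(L[:,1])<.0115)&(L[:,2]>-.04)&(L[:,2]<.06)]
f=lambda q:np.hypot(L[:,0]-q[0],L[:,2]-q[1])-.042
x=least_squares(f,[0,.013],loss='soft_l1',f_scale=.001); print('roll in tool x,z',x.x,len(L),np.sqrt(np.mean(x.fun**2)))
E
python3 fitw.py
```

```text
rod 1882 [0.5948 0.2528 0.3726 0.0049] 21.34583586835609 0.002046312448112585 min [-0.0973 -0.1642]
hub x,z 0.00044780004840905675 0.11434853751639995
end [0.5572 0.0717 0.1149]
elb [0.6342 0.116  0.1149]
home [0.6163 0.1979 0.1149]
roll in tool x,z [-0.0007  0.013 ] 5578 0.0005845636306073739
```

```bash
cat >> fitw.py <<'E'
print('---')
def legs(W,m,name,cam):
    zt=np.nanmedian(W[m&(abs(W[...,2])<.006)][:,2])
    b=m&(W[...,2]>.008)&(W[...,2]<.02); b=cv2.morphologyEx(b.astype(np.uint8),cv2.MORPH_OPEN,np.ones((3,3)))>0
    print(name,'base',cv2.minAreaRect((W[b][:,:2]*1000).astype(np.float32)),'basez',np.median(W[b][:,2]),'table',zt)
    P=W[m&(W[...,2]>.085)&(W[...,2]<.14)]
    q=np.array([.5985,.2505,.35,.004]); c,sn=np.cos(q[2]),np.sin(q[2]); M=np.array([[c,-sn],[sn,c]])
    l=np.c_[(P[:,:2]-q[:2])@M,P[:,2]]
    def cyl(A,ax,r):  # line fit: lateral = a+b*s, z = c+d*s
        s_=A[:,ax]; s0=s_.mean(); o_=A[:,1-ax]
        g=lambda p:np.hypot(o_-p[0]-p[1]*(s_-s0),A[:,2]-p[2]-p[3]*(s_-s0))-r
        x=least_squares(g,[np.median(o_),0,.113,0],loss='soft_l1',f_scale=.002)
        print('  ax',ax,len(A),'s0 %.4f lat %.4f slope %.4f z %.4f zslope %.4f rms %.4f'%(s0,*x.x,np.sqrt(np.mean(x.fun**2))))
    cyl(l[(l[:,0]<-.045)&(l[:,0]>-.088)&(l[:,1]<-.13)],0,.006)
    cyl(l[(l[:,1]>-.09)&(l[:,1]<-.05)&(l[:,0]>-.03)],1,.007)
    cyl(l[(l[:,1]>-.115)&(l[:,1]<-.098)&(l[:,0]>-.03)],1,.006)
mw=np.zeros(W.shape[:2],bool); mw[15:235,345:490]=1
legs(W,mw,'wrist',None)
t=dict(np.load('top.npz')); mt=np.zeros(W.shape[:2],bool); mt[145:215,100:205]=1
legs(cloud(t),mt,'top',None)
E
python3 fitw.py | sed -n '/---/,$p'
```

```text
---
wrist base ((616.6729125976562, 201.83929443359375), (103.57708740234375, 169.94216918945312), 19.855464935302734) basez 0.013283468736045407 table 4.6164596809990005e-05
  ax 0 648 s0 -0.0673 lat -0.1530 slope 0.0588 z 0.1151 zslope 0.0034 rms 0.0020
  ax 1 689 s0 -0.0700 lat -0.0043 slope 0.0333 z 0.1150 zslope 0.0263 rms 0.0024
  ax 1 241 s0 -0.1065 lat -0.0017 slope 0.0416 z 0.1141 zslope 0.0804 rms 0.0021
top base ((616.9990844726562, 201.79598999023438), (104.00654602050781, 168.7375030517578), 20.172935485839844) basez 0.01182375699731833 table -0.0013809061815387882
  ax 0 90 s0 -0.0667 lat -0.1579 slope -0.0403 z 0.1139 zslope -0.0338 rms 0.0022
  ax 1 98 s0 -0.0701 lat -0.0015 slope 0.0937 z 0.1144 zslope 0.0353 rms 0.0030
  ax 1 38 s0 -0.1067 lat 0.0034 slope 0.0102 z 0.1133 zslope -0.0983 rms 0.0026
```

```bash
cat > sil.py <<'E'
from h import *
from scipy.spatial import cKDTree
np.set_printoptions(precision=4,suppress=True)
def proj(s,X,fe):
    C=X@s['R'].T+s['t']; K=s['mtx']
    if fe:
        r=np.hypot(C[:,0],C[:,1]); th=np.arctan2(r,C[:,2]); k=K[0,0]*th/r; return C[:,:2]*k[:,None]+K[:2,2]
    return C[:,:2]/C[:,2:]*K[0,0]+K[:2,2]
LL=np.array([[x,-155,110] for x in np.arange(-98,-45,.5)]+[[-45+45*np.cos(a),-110+45*np.sin(a),110] for a in np.arange(-np.pi/2,0,.01)]+[[0,y,110] for y in np.arange(-110,-50,.5)])/1000
def data(n,box,fe):
    s=dict(np.load(n+'.npz')); W=(wcloud if fe else cloud)(s); m=np.zeros(W.shape[:2],bool); m[box[0]:box[1],box[2]:box[3]]=1
    v,u=np.nonzero(m&(W[...,2]>.08)&(W[...,2]<.14)); return s,np.c_[u,v].astype(float),fe
def run(D,q0,free=(0,1,2,3)):
    free=list(free)
    def f(x,D=D):
        q=np.array(q0,float); q[free]=x; o=[]
        for s,uv,fe in D:
            p=proj(s,place(q,LL),fe); d,i=cKDTree(p).query(uv); d=d.copy(); d[(i<4)|(i>len(p)-4)]=0; d[d>12]=0
            o.append(d/np.sqrt(len(uv)))
        return np.concatenate(o)
    x=least_squares(f,np.array(q0,float)[free],diff_step=1e-3,x_scale=[[.01,.01,.05,.01][i] for i in free]); q=np.array(q0,float); q[free]=x.x; print(q,np.degrees(q[2]),'cost',x.cost,'end',place(q,np.array([-.101,-.155,.11])),'elb',place(q,np.array([-.0132,-.1418,.11])),'home',place(q,np.array([0,-.059,.11]))); return q
E
python3 - <<'E'
from sil import *
t=data('top',(145,215,100,205),0); w=data('wrist',(15,235,345,490),1)
q0=[.5985,.2505,.35,.005]
run([t],q0,(0,1,2)); run([w],q0,(0,1,2)); q=run([t,w],q0); 
a=w[0]['image'][:,:,::-1].copy()
for p in proj(w[0],place(q,LL),1): cv2.circle(a,tuple(int(round(z)) for z in p),0,(0,0,255),-1)
a=cv2.resize(a[40:240,340:490],None,fx=2.5,fy=2.5)
b=t[0]['image'][:,:,::-1].copy()
b=cv2.resize(b[145:215,100:205],None,fx=4,fy=4,interpolation=2)
for p in (proj(t[0],place(q,LL),0)-[100,145]+.5)*4: cv2.circle(b,tuple(int(round(z)) for z in p),0,(0,0,255),-1)
c=np.zeros((500,800,3),np.uint8); c[:500,:375]=a; c[:280,380:800]=b; cv2.imwrite('pics/ov.png',c)
E
```

```text
[0.5973 0.2493 0.377  0.005 ] 21.601948683484423 cost 0.8214230595024355 end [0.5605 0.068  0.115 ] elb [0.6373 0.1126 0.115 ] home [0.6191 0.1944 0.115 ]
[0.595  0.2512 0.3593 0.005 ] 20.585434424516937 cost 5.886792956639147 end [0.5549 0.0706 0.115 ] elb [0.6325 0.1138 0.115 ] home [0.6157 0.196  0.115 ]
[ 0.6017  0.2508  0.361  -0.0051] 20.68454165297157 cost 6.428600669091738 end [0.562  0.0701 0.1049] elb [0.6394 0.1135 0.1049] home [0.6225 0.1956 0.1049]
```

View pics/ov.png

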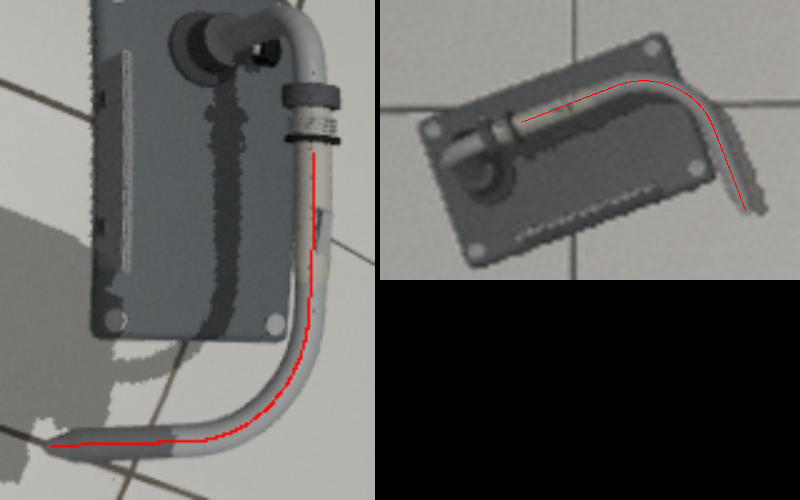

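```bash
python3 - <<'E'
s=open('sil.py').read()
s=s.replace("d=d.copy(); d[(i<4)|(i>len(p)-4)]=0; d[d>12]=0","")
s=s.replace("    free=list(free)\n","""    free=list(free); E=[]
    for s,uv,fe in D:
        d,i=cKDTree(proj(s,place(np.array(q0),LL),fe)).query(uv); k=(i>45)&(i<len(LL)-30)&(d<14); E.append((s,uv[k],fe))
    D=E
""").replace("np.arange(-98,-45,.5)","np.arange(-115,-45,.5)").replace("np.arange(-110,-50,.5)","np.arange(-110,-35,.5)").replace("def f(x,D=D)","def f(x)")
open('sil.py','w').write(s)
E
cat > ov.py <<'E'
from sil import *
t=data('top',(145,215,100,205),0); w=data('wrist',(15,235,345,490),1)
q0=[.5985,.2505,.35,.005]
for z in(.002,.005): q0[3]=z; run([t],run([t],q0,(0,1,2)),(0,1,2)); run([w],run([w],q0,(0,1,2)),(0,1,2))
q=run([t,w],run([t,w],q0))
W=wcloud(w[0]); mm=np.zeros((420,560),np.uint8); mm[w[1][:,1].astype(int),w[1][:,0].astype(int)]=255
a=w[0]['image'][:,:,::-1].copy(); a[...,1]=np.maximum(a[...,1],mm//1)
a=cv2.resize(a[40:240,340:490],None,fx=2.5,fy=2.5)
for p in (proj(w[0],place(q,LL),1)-[340,40]+.5)*2.5: cv2.circle(a,tuple(int(round(z)) for z in p),0,(0,0,255),-1)
b=t[0]['image'][:,:,::-1].copy(); u=t[1].astype(int); b[u[:,1],u[:,0],1]=255
b=cv2.resize(b[145:215,100:205],None,fx=4,fy=4,interpolation=0)
for p in (proj(t[0],place(q,LL),0)-[100,145]+.5)*4: cv2.circle(b,tuple(int(round(z)) for z in p),0,(0,0,255),-1)
c=np.zeros((500,800,3),np.uint8); c[:500,:375]=a; c[:280,380:800]=b; cv2.imwrite('pics/ov2.png',c)
E
python3 ov.py
```

```text
[0.5978 0.2498 0.378  0.002 ] 21.65587596187474 cost 1.159318405826587 end [0.5611 0.0685 0.112 ] elb [0.6378 0.1132 0.112 ] home [0.6195 0.195  0.112 ]
[0.5978 0.2498 0.3782 0.002 ] 21.668142706013732 cost 1.162000139951194 end [0.5612 0.0685 0.112 ] elb [0.6379 0.1132 0.112 ] home [0.6196 0.195  0.112 ]
[0.5946 0.2518 0.3815 0.002 ] 21.859274552890433 cost 7.999392252452454 end [0.5586 0.0704 0.112 ] elb [0.6352 0.1153 0.112 ] home [0.6166 0.1971 0.112 ]
[0.5947 0.2518 0.3816 0.002 ] 21.862295899639054 cost 8.196020579228279 end [0.5586 0.0704 0.112 ] elb [0.6352 0.1153 0.112 ] home [0.6166 0.1971 0.112 ]
[0.5972 0.2492 0.378  0.005 ] 21.659772386076238 cost 1.163584267270591 end [0.5605 0.0679 0.115 ] elb [0.6372 0.1126 0.115 ] home [0.619  0.1944 0.115 ]
[0.5972 0.2493 0.3785 0.005 ] 21.68406054299136 cost 1.1595273772278938 end [0.5606 0.0679 0.115 ] elb [0.6373 0.1126 0.115 ] home [0.619  0.1944 0.115 ]
[0.5926 0.252  0.3818 0.005 ] 21.876871104690093 cost 8.035514297454498 end [0.5566 0.0705 0.115 ] elb [0.6331 0.1155 0.115 ] home [0.6145 0.1972 0.115 ]
[0.5925 0.252  0.3821 0.005 ] 21.891229964606964 cost 8.297189188185342 end [0.5566 0.0705 0.115 ] elb [0.6332 0.1155 0.115 ] home [0.6145 0.1973 0.115 ]
[ 0.5986  0.2515  0.3821 -0.0039] 21.89330551819622 cost 9.156943222370728 end [0.5627 0.07   0.1061] elb [0.6393 0.115  0.1061] home [0.6206 0.1967 0.1061]
[ 0.5987  0.2515  0.3818 -0.004 ] 21.877040314417354 cost 9.207563373987226 end [0.5627 0.07   0.106 ] elb [0.6393 0.115  0.106 ] home [0.6207 0.1967 0.106 ]
```

View pics/ov2.png

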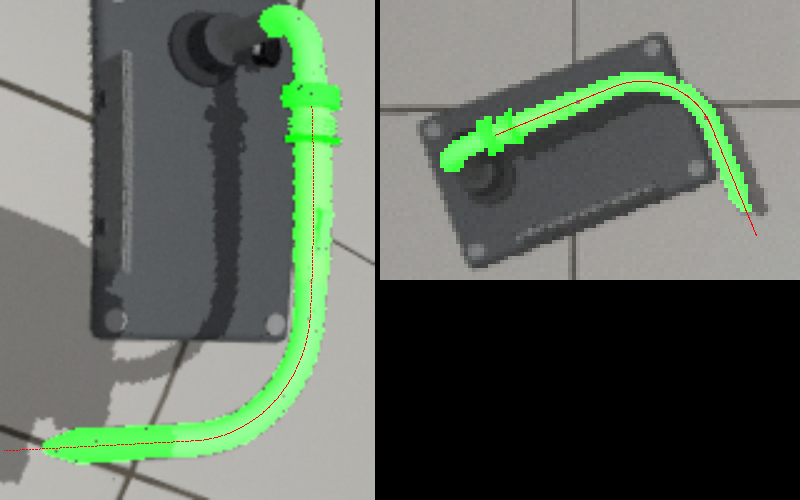

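Run:
```python
from sil import *
for n,b,fe in(('top',(145,215,100,205),0),('wrist',(15,235,345,490),1)):
    s,uv,_=data(n,b,fe); W=(wcloud if fe else cloud)(s); P=W[uv[:,1].astype(int),uv[:,0].astype(int)]
    q=np.array([.5987,.2515,.3818,-.004])
    for it in range(5):
        c,sn=np.cos(q[2]),np.sin(q[2]); l=(P[:,:2]-q[:2])@np.array([[c,-sn],[sn,c]])
        k=(l[:,1]<-.1)&(l[:,0]>-.088); x=fit(P[k],q); q=x.x
    print(n,q,np.degrees(q[2]),np.sqrt(np.mean(x.fun**2)),'end',place(q,np.array([-.101,-.155,.11])),'elb',place(q,np.array([-.0132,-.1418,.11])),'home',place(q,np.array([0,-.059,.11])),'topz',np.percentile(P[k][:,2],[50,90,97]))
```

```text
top [ 0.6001  0.2516  0.3728 -0.0056] 21.362362543275303 0.0012799200621199502 end [0.5625 0.0705 0.1044] elb [0.6395 0.1148 0.1044] home [0.6216 0.1967 0.1044] topz [0.109  0.1113 0.1122]
wrist [ 0.5988  0.2514  0.3814 -0.0043] 21.854596258011217 0.0006414585176623636 end [0.5628 0.0699 0.1057] elb [0.6393 0.1149 0.1057] home [0.6208 0.1966 0.1057] topz [0.1105 0.112  0.1126]
```

```bash
cat > path.py <<'E'
import sys
from h import *
np.set_printoptions(precision=4,suppress=True)
Q=np.array([.5988,.2514,.3815,-.0042]); OFF=np.array([-.0007,0,.013]); BIAS=np.zeros(3)  # bias: world shift
try: exec(open('bias.py').read())
except FileNotFoundError: pass
A=45*np.pi/2
def c(s): # s mm from tip, rod frame
    if s<56: return np.array([-101+s,-155.])
    if s<56+A:
        a=-np.pi/2+(s-56)/45; return np.array([-45+45*np.cos(a),-110+45*np.sin(a)])
    return np.array([0,-110+s-56-A])
def pose(s,dz=0):
    P=np.array([c(u) for u in np.arange(s-13,s+13.1,.5)]); d=P[-1]-P[0]; d/=np.linalg.norm(d); n=np.array([-d[1],d[0]])
    o=(P-P[0])@n; m=c(s); m=m+n*((P[0]-m)@n+(o.max()+o.min())/2)
    w=place(Q,np.array([m[0],m[1],110+dz])/1000)+BIAS; yaw=np.arctan2(d[1],d[0])+Q[2]+np.pi/2
    tx=np.array([np.cos(yaw),np.sin(yaw),0]); return w-OFF[0]*tx+[0,0,OFF[2]],np.degrees(yaw)
def st():
    o=robot.get_obs(); R=Ro.from_euler('xyz',o['ee_rot']).as_matrix(); y=np.degrees(np.arctan2(R[1,0],R[0,0])); p=o['tool_pos']+R@OFF-BIAS
    c_,s_=np.cos(Q[2]),np.sin(Q[2]); l=(p[:2]-Q[:2])@np.array([[c_,-s_],[s_,c_]])
    print('roll in rod frame mm',(l*1000).round(1),'z',round((p[2]-Q[3])*1000-110,1),'tool yaw-rod',round(y-np.degrees(Q[2])-90,2),'F tool',(R.T@o['wrist_force']).round(2),'T tool',(R.T@o['wrist_torque']).round(3),'w',round(o['width'],4),'t',round(o['time'],2)); return o,R,y
if __name__=='__main__':
    o,R,y=st()
    for a in sys.argv[1:]:
        s,*dz=map(float,a.split(',')); p,yw=pose(s,*dz); d=R.T@(p-o['tool_pos']); print(a,(d*1000).round(1).tolist(),round(-(yw-y)/10,3))
E
python3 path.py -55,45 -55 -20 0 20
```

```text
roll in rod frame mm [-167.4 -151.4] z 66.5 tool yaw-rod -2.68 F tool [0.07 0.56 1.39] T tool [ 0.056  0.01  -0.008] w 0.0256 t 5.5
-55,45 [-3.0, 11.5, 21.6] -0.268
-55 [-3.0, 11.5, 66.6] -0.268
-20 [-1.4, 46.5, 66.6] -0.268
0 [-0.5, 66.4, 66.6] -0.268
20 [0.5, 86.4, 66.6] -0.268
```

Emit:
carry_out:
  steps:
    - [[-0.003, 0.0115, 0.03], -0.268, 0.9]
    - [[-0.003, 0.0115, 0.0666], -0.268, 0.9]
    - [[-0.003, 0.0115, 0.0666], -0.268, 0.9]
    - [[-0.003, 0.0115, 0.0666], -0.268, 0.9]
    - [[-0.003, 0.0115, 0.0666], -0.268, 0.9]
    - [[-0.003, 0.0115, 0.0666], -0.268, 0.9]

```text
time: 6.25
tool_pos: [0.5127, 0.0507, 0.12]
ee_rot: [3.139, 0.001, 1.953]
wrist_force: [-0.7, -0.4, -1.9]
width: 0.026
finger_force: 30.0
```

```bash
python3 path.py -25 -15 -8
python3 - <<'E'
from sil import *
s=snap('wrist'); W=wcloud(s); cv2.imwrite('pics/w4.png',s['image'][:,:,::-1])
m=np.zeros(W.shape[:2],bool); m[15:260,315:540]=1
P=W[m&(W[...,2]>.085)&(W[...,2]<.125)]
q=np.array([.5988,.2514,.3815,-.0042])
for it in range(5):
    c,sn=np.cos(q[2]),np.sin(q[2]); l=(P[:,:2]-q[:2])@np.array([[c,-sn],[sn,c]])
    k=(l[:,1]<-.1)&(l[:,1]>-.165)&(l[:,0]>-.088)&(l[:,0]<.012); x=fit(P[k],q); q=x.x
print(k.sum(),q,np.sqrt(np.mean(x.fun**2)),'end',place(q,np.array([-.101,-.155,.11])),'elb',place(q,np.array([-.0132,-.1418,.11])),'home',place(q,np.array([0,-.059,.11])))
E
```

```text
roll in rod frame mm [-154.6 -155. ] z 1.2 tool yaw-rod 0.05 F tool [-0.13 -0.8   1.95] T tool [ 0.06  -0.029 -0.044] w 0.026 t 6.25
-25 [-0.1, 28.6, 1.3] 0.005
-15 [-0.1, 38.6, 1.3] 0.005
-8 [-0.1, 45.6, 1.4] 0.005
2653 [ 0.5989  0.2514  0.3797 -0.0044] 0.0005934484127803022 end [0.5625 0.07   0.1056] elb [0.6392 0.1148 0.1056] home [0.6207 0.1966 0.1056]
```

Emit:
carry_out:
  steps:
    - [[0, 0.015, 0.0013], 0, 0.9]
    - [[0, 0.03, 0.0013], 0, 0.9]
    - [[0, 0.036, 0.0013], 0, 0.9]
    - [[0, 0.041, 0.0013], 0, 0.9]
    - [[0, 0.046, 0.0013], 0, 0.9]
    - [[0, 0.05, 0.0013], 0, 0.9]
    - [[0, 0.054, 0.0013], 0, 0.9]
    - [[0, 0.054, 0.0013], 0, 0.9]

```text
time: 7.3
tool_pos: [0.5621, 0.0709, 0.1171]
ee_rot: [3.142, -0.0, 1.953]
wrist_force: [-0.5, 0.8, -1.3]
width: 0.0257
finger_force: 30.0
```

```bash
python3 path.py 15 25 35 43
```

```text
roll in rod frame mm [-101.2 -154.6] z -1.7 tool yaw-rod 0.06 F tool [ 0.95 -0.16  1.26] T tool [ 0.049 -0.06   0.027] w 0.0257 t 7.3
15 [-0.4, 15.2, -1.7] 0.006
25 [-0.4, 25.2, -1.7] 0.006
35 [-0.4, 35.2, -1.7] 0.006
43 [-0.4, 43.2, -1.7] 0.006
```

Emit:
carry_out:
  steps:
    - [[0, 0.005, -0.0013], 0, 0.9]
    - [[0, 0.01, -0.0013], 0, 0.9]
    - [[0, 0.015, -0.0013], 0, 0.9]
    - [[0, 0.015, -0.0013], 0, 0.9]
    - [[0, 0.015, -0.0013], 0, 0.9]

```text
time: 7.92
tool_pos: [0.5758, 0.0765, 0.1182]
ee_rot: [-3.141, -0.0, 1.953]
wrist_force: [-0.5, -0.0, -1.5]
width: 0.026
finger_force: 30.0
```

```bash
python3 path.py 25 35 43; python3 -c "
from h import *
for i in range(6): robot.snapshot('side'); print(robot.get_obs()['tool_pos'].round(5),robot.get_obs()['wrist_force'].round(2))"
```

```text
roll in rod frame mm [ -86.5 -154.5] z -0.6 tool yaw-rod 0.06 F tool [ 0.15 -0.51  1.51] T tool [ 0.083 -0.006  0.032] w 0.026 t 7.92
25 [-0.5, 10.5, -0.6] 0.006
35 [-0.5, 20.5, -0.6] 0.006
43 [-0.5, 28.5, -0.6] 0.006
[0.5758  0.07641 0.11829] [ 0.32 -0.08 -1.5 ]
[0.5758  0.07642 0.11834] [-0.37 -0.07 -2.54]
[0.57582 0.07638 0.11837] [ 0.37 -0.24 -1.31]
[0.57581 0.07642 0.11842] [ 0.    0.69 -2.  ]
[0.57581 0.0764  0.11843] [-0.7   0.79 -1.7 ]
[0.57584 0.07639 0.11842] [ 1.49  0.96 -2.12]
```

Emit:
carry_out:
  steps:
    - [[-0.0005, 0.006, -0.0004], 0, 0.9]
    - [[-0.0005, 0.012, -0.0004], 0, 0.9]
    - [[-0.0005, 0.018, -0.0004], 0, 0.9]
    - [[-0.0005, 0.0235, -0.0004], 0, 0.9]
    - [[-0.0005, 0.0285, -0.0004], 0, 0.9]
    - [[0.0005, 0.0285, -0.0004], 0, 0.9]
    - [[0.0015, 0.0285, -0.0004], 0, 0.9]
    - [[0.0022, 0.0285, -0.0004], 0, 0.9]
    - [[0.0022, 0.0285, -0.0004], 0, 0.9]

```text
time: 9.35
tool_pos: [0.6018, 0.0883, 0.1188]
ee_rot: [3.141, 0.002, 1.953]
wrist_force: [1.3, -3.4, -2.2]
width: 0.0263
finger_force: 30.0
```

```bash
cat > av.py <<'E'
from path import *
L=[]
for i in range(4): robot.snapshot('side'); o,R=robot.get_obs(),0; R=Ro.from_euler('xyz',o['ee_rot']).as_matrix(); L.append(np.r_[R.T@o['wrist_force'],R.T@o['wrist_torque']])
print('avg F,T tool',np.mean(L,0).round(2))
E
python3 av.py; python3 path.py 43
```

```text
avg F,T tool [-3.69  0.87  3.45 -0.09 -0.84  0.04]
roll in rod frame mm [ -57.9 -153.1] z 0.0 tool yaw-rod 0.02 F tool [-4.23  0.87  3.66] T tool [-0.082 -0.909  0.045] w 0.0262 t 9.55
43 [-1.9, -0.1, 0.0] 0.002
```

Emit:
carry_out:
  steps:
    - [[-0.001, 0, 0], 0, 0.9]
    - [[-0.002, 0, 0], 0, 0.9]
    - [[-0.003, 0, 0], 0, 0.9]
    - [[-0.004, 0, 0], 0, 0.9]
    - [[-0.0046, 0, 0], 0, 0.9]
    - [[-0.0046, 0, 0], 0, 0.9]
    - [[-0.0046, 0, 0], 0, 0.9]

```text
time: 10.42
tool_pos: [0.6032, 0.0851, 0.1188]
ee_rot: [3.142, -0.0, 1.953]
wrist_force: [0.0, 1.9, -2.1]
width: 0.0257
finger_force: 30.0
```

```bash
python3 av.py; python3 path.py 43
```

```text
avg F,T tool [ 0.69 -0.01  1.49  0.04  0.14 -0.01]
roll in rod frame mm [ -57.9 -156.7] z -0.0 tool yaw-rod 0.06 F tool [ 1.5  -0.48  1.37] T tool [0.091 0.17  0.023] w 0.0258 t 10.62
43 [1.7, -0.1, -0.0] 0.006
```

Emit:
carry_out:
  steps:
    - [[0.001, 0, 0], 0, 0.9]
    - [[0.0017, 0, -0.001], 0, 0.9]
    - [[0.0017, 0, -0.002], 0, 0.9]
    - [[0.0017, 0, -0.0025], 0, 0.9]
    - [[0.0017, 0, -0.0025], 0, 0.9]
    - [[0.0017, 0, -0.0025], 0, 0.9]

```text
time: 11.38
tool_pos: [0.6025, 0.0864, 0.1205]
ee_rot: [-3.141, -0.0, 1.953]
wrist_force: [2.3, 0.7, -7.4]
width: 0.0259
finger_force: 30.0
```

```bash
python3 av.py; python3 path.py 43
```

```text
avg F,T tool [-0.71  2.1   8.4  -0.34 -0.15  0.01]
roll in rod frame mm [ -58.1 -155.2] z 1.8 tool yaw-rod 0.05 F tool [-1.8   1.94  8.67] T tool [-0.338 -0.164  0.054] w 0.0257 t 11.57
43 [0.2, 0.1, 1.8] 0.005
```

Emit:
carry_out:
  steps:
    - [[0.0002, 0, 0.0018], 0, 0.9]
    - [[0.0002, 0, 0.0018], 0, 0.9]
    - [[0.0002, 0, 0.0018], 0, 0.9]
    - [[0.0002, 0, 0.0018], 0, 0.9]

```text
time: 12.08
tool_pos: [0.6026, 0.0866, 0.12]
ee_rot: [3.141, 0.0, 1.953]
wrist_force: [-0.1, -0.3, -1.7]
width: 0.0256
finger_force: 30.0
```

```bash
python3 path.py 46 49 52 55 58 61
```

```text
roll in rod frame mm [ -57.9 -155.1] z 1.2 tool yaw-rod 0.05 F tool [-0.22 -0.15  1.69] T tool [ 0.13  -0.083 -0.014] w 0.0256 t 12.07
46 [0.1, 2.9, 1.2] -0.017
49 [0.1, 5.9, 1.2] -0.083
52 [0.2, 8.9, 1.2] -0.193
55 [0.4, 11.8, 1.2] -0.347
58 [0.7, 14.8, 1.2] -0.545
61 [1.1, 17.7, 1.2] -0.787
```

Emit:
carry_out:
  steps:
    - [[0.0001, 0.0029, 0.0008], -0.02, 0.9]
    - [[0.0001, 0.0059, 0.0008], -0.08, 0.9]
    - [[0.0002, 0.0089, 0.0008], -0.19, 0.9]
    - [[0.0004, 0.0118, 0.0008], -0.35, 0.9]
    - [[0.0007, 0.0148, 0.0008], -0.55, 0.9]
    - [[0.0011, 0.0177, 0.0008], -0.79, 0.9]
    - [[0.0011, 0.0177, 0.0008], -0.79, 0.9]

```text
time: 12.95
tool_pos: [0.6187, 0.0944, 0.1186]
ee_rot: [-3.142, -0.0, 2.092]
wrist_force: [-0.7, 1.0, -1.9]
width: 0.0257
finger_force: 30.0
```

```bash
python3 path.py 61 64 67 70 73 76 79
```

```text
roll in rod frame mm [ -39.9 -153.9] z -0.2 tool yaw-rod 7.98 F tool [ 1.21 -0.08  1.93] T tool [ 0.042 -0.012 -0.007] w 0.0257 t 12.95
61 [-0.1, -0.2, -0.2] 0.006
64 [0.0, 2.7, -0.2] -0.281
67 [0.3, 5.6, -0.2] -0.612
70 [0.7, 8.4, -0.2] -0.984
73 [1.3, 11.3, -0.2] -1.366
76 [2.1, 14.1, -0.2] -1.748
79 [3.0, 16.8, -0.2] -2.13
```

Tracking is free of contact, so I'm continuing round the elbow.

Emit:
carry_out:
  steps:
    - [[0, 0.0027, -0.0002], -0.28, 0.9]
    - [[0.0003, 0.0056, -0.0002], -0.61, 0.9]
    - [[0.0007, 0.0084, -0.0002], -0.98, 0.9]
    - [[0.0013, 0.0113, -0.0002], -1.37, 0.9]
    - [[0.0021, 0.0141, -0.0002], -1.75, 0.9]
    - [[0.003, 0.0168, -0.0002], -2.13, 0.9]
    - [[0.003, 0.0168, -0.0002], -2.13, 0.9]

```text
time: 13.82
tool_pos: [0.6316, 0.1053, 0.1189]
ee_rot: [-3.142, -0.0, 2.462]
wrist_force: [-0.3, -0.4, -2.6]
width: 0.0258
finger_force: 30.0
```

```bash
python3 av.py; python3 path.py 79 82 85 88 91 94 97
```

```text
avg F,T tool [-0.16  0.12  1.71 -0.    0.   -0.02]
roll in rod frame mm [ -23.7 -148.6] z 0.1 tool yaw-rod 29.21 F tool [-0.5   0.67  0.74] T tool [-0.036  0.013 -0.001] w 0.0258 t 14.03
79 [-0.0, 0.3, 0.1] -0.007
82 [0.1, 3.2, 0.1] -0.389
85 [0.4, 6.1, 0.1] -0.771
88 [0.8, 8.9, 0.1] -1.153
91 [1.5, 11.7, 0.1] -1.535
94 [2.4, 14.5, 0.1] -1.917
97 [3.4, 17.2, 0.1] -2.299
```

Emit:
carry_out:
  steps:
    - [[0.0001, 0.0032, 0], -0.39, 0.9]
    - [[0.0004, 0.0061, 0], -0.77, 0.9]
    - [[0.0008, 0.0089, 0], -1.15, 0.9]
    - [[0.0015, 0.0117, 0], -1.53, 0.9]
    - [[0.0024, 0.0145, 0], -1.92, 0.9]
    - [[0.0034, 0.0172, 0], -2.3, 0.9]
    - [[0.0034, 0.0172, 0], -2.3, 0.9]

```text
time: 14.9
tool_pos: [0.6398, 0.1208, 0.1189]
ee_rot: [3.142, -0.0, 2.863]
wrist_force: [-0.4, -0.2, -1.8]
width: 0.0259
finger_force: 30.0
```

```bash
python3 av.py; python3 path.py 97 100 103 106 109 112 115
```

```text
avg F,T tool [ 0.23  0.25  1.65 -0.03 -0.   -0.  ]
roll in rod frame mm [ -10.1 -137.1] z 0.1 tool yaw-rod 52.2 F tool [0.11 0.39 0.52] T tool [-0.036 -0.02   0.002] w 0.0255 t 15.1
97 [0.1, 0.1, 0.1] -0.0
100 [0.2, 2.9, 0.1] -0.382
103 [0.5, 5.8, 0.1] -0.764
106 [1.0, 8.7, 0.1] -1.146
109 [1.6, 11.5, 0.1] -1.528
112 [2.5, 14.2, 0.1] -1.91
115 [3.5, 16.9, 0.1] -2.288
```

Emit:
carry_out:
  steps:
    - [[0.0002, 0.0029, 0], -0.38, 0.9]
    - [[0.0005, 0.0058, 0], -0.76, 0.9]
    - [[0.001, 0.0087, 0], -1.15, 0.9]
    - [[0.0016, 0.0115, 0], -1.53, 0.9]
    - [[0.0025, 0.0142, 0], -1.91, 0.9]
    - [[0.0035, 0.0169, 0], -2.29, 0.9]
    - [[0.0035, 0.0169, 0], -2.29, 0.9]

```text
time: 15.98
tool_pos: [0.641, 0.138, 0.1189]
ee_rot: [3.142, -0.0, -3.02]
wrist_force: [0.4, -0.1, -2.9]
width: 0.0258
finger_force: 30.0
```

```bash
python3 av.py; python3 path.py 115 118 121 124 127 130
```

```text
avg F,T tool [-0.09  0.42  1.87 -0.04  0.01  0.01]
roll in rod frame mm [  -2.4 -121.4] z 0.1 tool yaw-rod -284.9 F tool [-0.    0.59  2.04] T tool [-0.045 -0.001  0.03 ] w 0.0259 t 16.18
115 [0.0, 0.1, 0.1] -35.998
118 [0.1, 3.0, 0.1] -36.339
121 [0.3, 5.9, 0.1] -36.636
124 [0.6, 8.8, 0.1] -36.889
127 [1.1, 11.8, 0.1] -37.097
130 [1.6, 14.7, 0.1] -37.261
```

Emit:
carry_out:
  steps:
    - [[0.0001, 0.003, 0], -0.34, 0.9]
    - [[0.0003, 0.0059, 0], -0.64, 0.9]
    - [[0.0006, 0.0088, 0], -0.89, 0.9]
    - [[0.0006, 0.0088, 0], -0.89, 0.9]

```text
time: 16.68
tool_pos: [0.6394, 0.1466, 0.1189]
ee_rot: [3.142, 0.0, -2.865]
wrist_force: [-0.6, -0.3, -1.8]
width: 0.0254
finger_force: 30.0
```

```bash
sed -i 's/round(-(yw-y)\/10,3)/round(-((yw-y+180)%360-180)\/10,3)/' path.py; python3 av.py; python3 path.py 124 127 130 133 136 139 142
```

```text
avg F,T tool [-0.41  0.2   2.03 -0.04 -0.01  0.  ]
roll in rod frame mm [  -0.7 -112.6] z 0.1 tool yaw-rod -275.99 F tool [ 0.42 -0.05  2.25] T tool [-0.008  0.002  0.006] w 0.0261 t 16.88
124 [0.0, 0.0, 0.1] 0.002
127 [0.0, 3.0, 0.1] -0.206
130 [0.1, 5.9, 0.1] -0.37
133 [0.3, 8.9, 0.1] -0.49
136 [0.6, 11.9, 0.1] -0.566
139 [0.9, 14.9, 0.1] -0.598
142 [1.2, 17.9, 0.1] -0.599
```

Emit:
carry_out:
  steps:
    - [[0, 0.003, 0], -0.2, 0.9]
    - [[0.0001, 0.0059, 0], -0.37, 0.9]
    - [[0.0003, 0.0074, 0], -0.43, 0.9]
    - [[0.0003, 0.0089, 0], -0.49, 0.9]
    - [[0.0005, 0.0104, 0], -0.53, 0.9]
    - [[0.0006, 0.0119, 0], -0.57, 0.9]
    - [[0.0006, 0.0119, 0], -0.57, 0.9]

```text
time: 17.75
tool_pos: [0.6355, 0.158, 0.1189]
ee_rot: [3.142, -0.0, -2.764]
wrist_force: [-0.3, -0.2, -1.1]
width: 0.0263
finger_force: 30.0
```

```bash
python3 av.py; python3 path.py 136 140 145 150 155 160
```

```text
avg F,T tool [-0.01  0.11  1.93 -0.05 -0.03  0.01]
roll in rod frame mm [  -0.  -100.6] z 0.1 tool yaw-rod -270.25 F tool [0.34 0.76 1.48] T tool [-0.05  -0.037  0.013] w 0.026 t 17.95
136 [-0.0, -0.1, 0.1] 0.008
140 [-0.0, 3.9, 0.1] -0.025
145 [0.0, 8.9, 0.1] -0.025
150 [0.0, 13.9, 0.1] -0.025
155 [0.1, 18.9, 0.1] -0.025
160 [0.1, 23.9, 0.1] -0.025
```

Emit:
carry_out:
  steps:
    - [[0, 0.003, 0], -0.02, 0.9]
    - [[0, 0.006, 0], -0.02, 0.9]
    - [[0, 0.009, 0], -0.02, 0.9]
    - [[0, 0.012, 0], -0.02, 0.9]
    - [[0, 0.015, 0], -0.02, 0.9]
    - [[0, 0.018, 0], -0.02, 0.9]
    - [[0, 0.021, 0], -0.02, 0.9]
    - [[0, 0.021, 0], -0.02, 0.9]

```text
time: 18.95
tool_pos: [0.6276, 0.1782, 0.1191]
ee_rot: [3.141, 0.0, -2.76]
wrist_force: [-0.8, 1.2, -0.6]
width: 0.0258
finger_force: 30.0
```

```bash
python3 av.py; python3 path.py 160 165 170 175 178.5
```

```text
avg F,T tool [-0.69  0.98 -0.21 -0.24 -0.1  -0.02]
roll in rod frame mm [  0.1 -78.9] z 0.2 tool yaw-rod -270.03 F tool [-0.64  0.46 -0.17] T tool [-0.225 -0.05  -0.026] w 0.026 t 19.15
160 [0.1, 2.2, 0.2] -0.003
165 [0.1, 7.2, 0.2] -0.003
170 [0.1, 12.2, 0.2] -0.003
175 [0.1, 17.2, 0.2] -0.003
178.5 [0.1, 20.7, 0.2] -0.003
```

Emit:
carry_out:
  steps:
    - [[0, 0.003, 0], 0, 0.9]
    - [[0, 0.006, 0], 0, 0.9]
    - [[0, 0.009, 0], 0, 0.9]
    - [[0, 0.012, 0], 0, 0.9]
    - [[0, 0.015, 0], 0, 0.9]
    - [[0, 0.015, 0], 0, 0.9]

```text
time: 19.9
tool_pos: [0.622, 0.1919, 0.1189]
ee_rot: [3.141, 0.0, -2.76]
wrist_force: [0.5, 1.5, -0.0]
width: 0.0257
finger_force: 30.0
```

```bash
python3 av.py; python3 path.py 178.5 180
```

```text
avg F,T tool [-0.49  0.81 -0.4  -0.21 -0.07 -0.01]
roll in rod frame mm [  0.1 -64. ] z 0.1 tool yaw-rod -270.03 F tool [-0.89  1.13  0.49] T tool [-0.262 -0.052 -0.007] w 0.0254 t 20.1
178.5 [0.1, 5.8, 0.1] -0.003
180 [0.1, 7.3, 0.1] -0.003
```

Emit:
carry_out:
  steps:
    - [[0, 0.0015, 0], 0, 0.9]
    - [[0, 0.003, 0], 0, 0.9]
    - [[0, 0.0045, 0], 0, 0.9]
    - [[0, 0.0055, 0], 0, 0.9]
    - [[0, 0.0065, 0], 0, 0.9]
    - [[0, 0.0073, 0], 0, 0.9]
    - [[0, 0.0073, 0], 0, 0.9]
    - [[0, 0.0073, 0], 0, 0.9]

```text
time: 21.1
tool_pos: [0.6195, 0.1979, 0.1186]
ee_rot: [-3.141, -0.0, -2.761]
wrist_force: [1.4, -3.3, -1.6]
width: 0.0256
finger_force: 30.0
```

```bash
python3 av.py; python3 path.py 180
```

```text
avg F,T tool [-0.39 -3.55  1.71  0.67 -0.09  0.05]
roll in rod frame mm [ -0.1 -57.3] z -0.2 tool yaw-rod -270.05 F tool [-0.35 -3.96  2.32] T tool [ 0.661 -0.103  0.031] w 0.0259 t 21.3
180 [-0.0, 0.6, -0.2] -0.005
```

Emit:
carry_out:
  steps:
    - [[0, -0.001, 0], 0, 0.9]
    - [[0, -0.002, 0], 0, 0.9]
    - [[0, -0.003, 0], 0, 0.9]
    - [[0, -0.003, 0], 0, 0.9]
    - [[0, -0.003, 0], 0, 0.9]

```text
time: 21.92
tool_pos: [0.6203, 0.1958, 0.1187]
ee_rot: [3.141, -0.0, -2.76]
wrist_force: [0.7, -0.3, -2.7]
width: 0.0257
finger_force: 30.0
```

```bash
python3 av.py; python3 path.py 178
```

```text
avg F,T tool [-0.4   0.02  3.22 -0.   -0.04  0.02]
roll in rod frame mm [ -0.1 -59.6] z -0.1 tool yaw-rod -270.02 F tool [-0.21  0.13  3.96] T tool [-0.039 -0.019 -0.003] w 0.0259 t 22.12
178 [-0.1, 1.0, -0.1] -0.002
```

Emit:
carry_out:
  steps:
    - [[0, 0, 0.0005], 0, 0.5]
    - [[0, 0, 0.0005], 0, 0.2]
    - [[0, 0, 0.0005], 0, 0.2]
    - [[0, 0, -0.02], 0, 0.2]
    - [[0, 0, -0.06], 0, 0.2]
    - [[0, 0, -0.12], 0, 0.2]
    - [[0, 0, -0.16], 0, 0.2]
    - [[0, 0, -0.16], 0, 0.2]

```text
time: 23.12
tool_pos: [0.6223, 0.1957, 0.285]
ee_rot: [-3.14, 0.011, -2.761]
wrist_force: [0.5, -0.6, 0.1]
width: 0.038
finger_force: 0.0
```

```bash
python3 av.py
python3 - <<'E'
from h import *
t=snap('top'); w=snap('wrist')
a=cv2.resize(t['image'][140:250,95:330,::-1],None,fx=3.2,fy=3.2,interpolation=2)[:260,:470]
np.set_printoptions(linewidth=200,precision=4,suppress=True)
b=w['image'][:,:,::-1]; c=np.zeros((560,800,3),np.uint8); c[:420,:560]=b; c[300:560,330:800]=a; cv2.imwrite('pics/fin.png',c)
W=wcloud(w); q=np.array([.5988,.2514,.3815]); cc,sn=np.cos(q[2]),np.sin(q[2]); P=W[(W[...,2]>.125)&(W[...,2]<.16)]
l=(P[:,:2]-q[:2])@np.array([[cc,-sn],[sn,cc]]); k=(abs(l[:,0])<.04)&(l[:,1]<-.03)&(l[:,1]>-.11); print(k.sum(),np.percentile(l[k,1],[2,50,98]),np.percentile(P[k,2],98))
E
```

```text
avg F,T tool [ 0.16 -0.19  0.26 -0.06 -0.01 -0.  ]
1810 [-0.0722 -0.0595 -0.0468] 0.1482818652992473
```

View pics/fin.png

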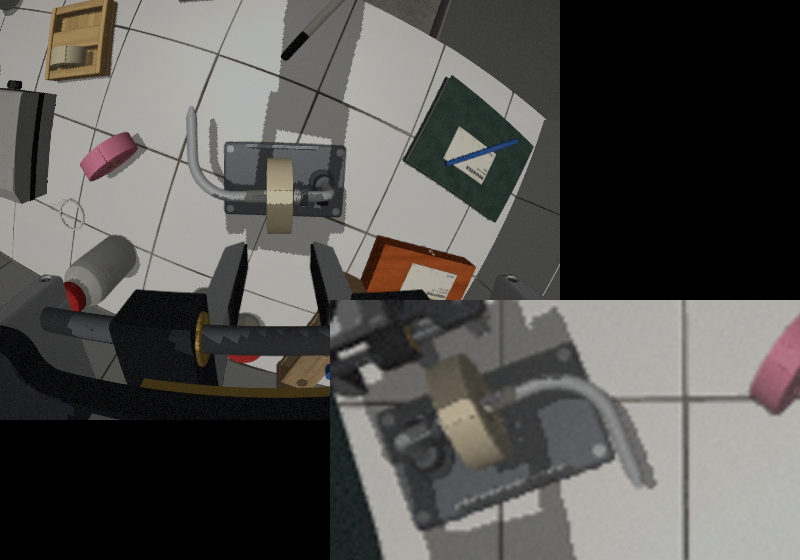

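The roll (280,195) is on the hub. The spare roll (68,55) is still in the rack, and the pink roll and pen haven't moved. I'll zoom in on the catch.

Run:
```python
from h import *
w=dict(np.load('wrist.npz')); cv2.imwrite('pics/catch.png',cv2.resize(w['image'][150:240,220:320,::-1],None,fx=6,fy=6,interpolation=2))
```

```text
(no output)
```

View pics/catch.png

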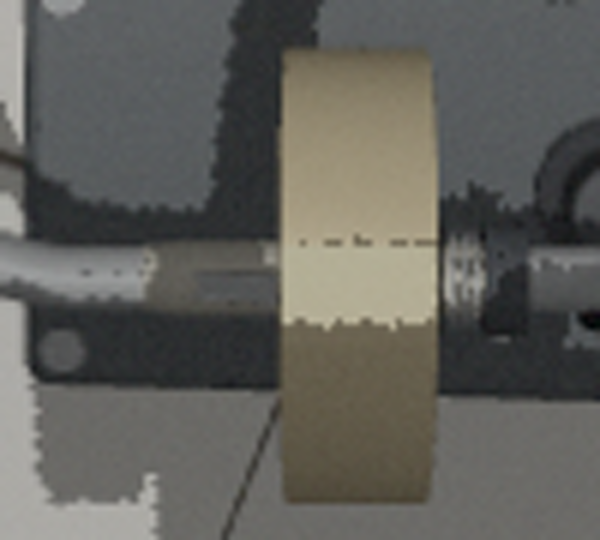

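Run:
```python
from h import *
np.set_printoptions(linewidth=200,precision=1,suppress=True)
W=wcloud(dict(np.load('wrist.npz'))); print((W[190:202,244:270,2]*1000-105.8))
o=robot.get_obs(); print(o['time'],o['wrist_force'])
```

```text
[[-93.5 -92.8  -1.7   0.3  -0.3   0.2   1.3   1.7   1.4   0.9   0.7   1.8   0.9   1.8   1.    0.4   1.2   0.9   0.4   1.4   1.3   0.6  34.3  38.3  38.9  39.5]
 [  1.2   2.    1.2   2.6   2.5   4.    1.7   1.8   2.9   2.9   1.7   3.2   2.6   3.1   2.9   4.1   2.2   2.3   3.6   3.    3.7   2.6  35.   39.8  39.7  41.5]
 [  2.4   2.8   4.2   5.4   5.2   4.6   2.6   5.    3.2   4.7   4.7   3.5   2.9   4.2   4.2   3.8   nan   3.1   3.4   2.6   3.1   4.2  35.5  39.5  41.2  41.7]
 [  4.1   3.4   4.7   5.6   5.8   5.5   5.3   5.2   4.4   3.9   3.9   5.8   4.    6.5   3.7   4.8   5.    4.9   5.    3.6   5.1   4.   36.3  40.1  41.1  41.2]
 [  5.4   3.8   5.1   5.8   4.6   4.9   5.6   5.6   7.5   6.7   6.1   7.7   6.3   6.3   4.4   5.3   4.8   5.1   4.2   5.4   6.9   6.6  35.9  40.7  42.   40.8]
 [  5.1   6.8   7.    6.2   5.6   5.7   6.2   5.2   6.1   6.6   6.6   7.8   7.1   6.8   5.9   6.7   6.3   6.    5.3   6.8   6.1   5.9  36.1  41.   40.2  40.7]
 [  3.9   6.    6.2   7.    6.    5.5   6.    7.    7.7   6.1   7.1   7.7   6.8   7.9   8.3   8.   10.3   9.1   8.7   9.9  10.   10.5  35.5  40.9  42.4  41.1]
 [  6.4   5.6   5.6   7.8   6.7   6.6   6.5   8.2   5.9   7.1   7.7   8.    7.7   7.5   7.4   9.    9.2   8.8   9.4   9.7  10.2   9.8  35.3  40.5  41.6  41.3]
 [  5.6   5.7   6.1   6.3   6.5   6.1   6.8   6.3   6.3   6.7   5.1   7.6   7.    7.7   9.5   8.4   8.6   8.6   8.8   9.3   9.7   nan  36.7  39.8  40.7  41.8]
 [  4.6   5.2   5.6   5.8   5.    6.5   6.7   6.9   7.    7.5   6.9   7.8   8.7   8.4   9.    8.4   9.    8.4   8.7   9.5  10.2  11.   36.7  40.2  41.5  43. ]
 [  4.3   4.6   4.8   5.6   5.3   4.8   6.8   4.9   6.7   5.2   5.1   6.4   6.4   5.2   5.5   6.1   4.3   6.    4.7   9.   10.1   9.9  37.1  42.2  42.5  40.7]
 [  3.1   5.6   3.6   3.5   3.9   5.4   4.3   4.    4.    4.4   3.5   4.4   5.4   4.2   5.4   5.1   3.    4.    3.9   3.2   3.9   3.2  37.4  41.3  41.9  42.3]]
23.425 [ 0.6 -0.5  0.2]
```

The catch's ramp rises to about 10–11 mm above the rod axis right behind the roll. That means the catch is up and the roll is home.

```bash
python3 -c "
from bench import robot
print(robot.close_job())"
```

```text
the job is handed in; nothing more can be done
None
```

The full roll is home on the hub with the spring catch up behind it; the spare roll is still in the rack, nothing else was touched, and the job is handed in at about 23 s of the 72 s allowed, though no verdict came back.

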